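Rebuild a sprung hold-down: spring over the ribbed post, then lock the keeper

ROBOT

A 6-joint arm with a two-finger parallel gripper is mounted at the origin on the work surface. World frame = base frame: x ahead of the robot, y to its left, z up, the work surface at z = 0. Lengths are in m, angles in rad, forces in N, time in s.
With the tool pointing down it reaches from about 0.4 to 0.825 m from the base axis. Payload 7 kg.
Tool frame: the origin (TCP) lies between the finger pads; the fingertips stand 8 mm ahead of it and the grasp point (between the pads) lies 11 mm behind it (arm.finger_overhang is the distance from the TCP to the fingertips, in m); z points along the fingers, y is the line along which they close (so a half turn about z gives the same grasp; the last joint's range is limited). The gripper opens to 88 mm and grips with 3 to 60 N. Pads are 19 mm wide; open, the fingers measure 130 mm over their backs; the gripper's body (78 mm by 193 mm) begins 47 mm behind the grasp point.
Start: joints at [-0.973, 0.359, 0.012, 0, -1.224, -0.288], TCP at [0.206, -0.643, 0.235] pointing down, gripper open.
Joint ranges: [-3.07, 3.07], [-1.43, 2.12], [-1.02, 1.25], [-3.03, 1.67], [-3.05, -0], [-3.03, 3.03]. Speed limits (rad/s): [2.39, 2.39, 3.01, 3.14, 3.14, 3.14].

INTERFACE

Orientations are given as [roll, pitch, yaw] about the fixed x, y, z axes, in that order (R = Rz(yaw) Ry(pitch) Rx(roll)).
In Python, from station import arm gives the robot as it stands.
- The arm moves only by the tool move_arm, never from a script. Its argument "rows" is text: rows parted by semicolons, each of 7 numbers parted by spaces: the turn, a rotation vector about the tool's x, y, z in degrees, then the shift along the tool's x, y, z in m, then the finger opening in m, from 0 to 0.0876. A call has 1 to 8 rows; each row shifts and turns the commanded pose from where the row before left it, along the tool's axes as they then stand; what a row does not reach is not made up. A row lasts 1/8 s, in which the tool goes at most 62.5 mm and 10.7 degrees, less where a joint would pass 70% of its speed; a pose out of reach is approached as far as the arm can. A call is refused whole if a number of a shift passes 0.0625 or a number of a turn 10.7, either way. A call with a gripper value outside its range is refused whole. The fingers move at their own pace and stop on an object; "squeeze" is the grip in N (left out, the last holds). Time passes only in rows, so rows that do not move let the fingers close. It gives the time, the measured TCP pose, the force, the opening and the grip force at its end, in the units of the state.
- arm.get_state(): the state, without advancing time (a new reading comes with each control period).
- arm.grab_frame(name): name is "scene" or "top"; returns (picture, depth): 420x560x3 uint8, blue, green, red; 420x560 float32, m along the optical axis (not along the pixel's ray), 0 where there is no reading.
- arm.camera_model(name): a dict with "mtx" (3x3 intrinsics, pixels), "camera_from_world" (4x4, takes a point from world to camera coordinates). Camera axes: x right, y down, z forward; pixel columns grow to the right and rows downward; lengths in m; the calibration is good to about 2 mm. A picture is of the moment at which its call begins. camera_model takes no time and is no camera call.
- arm.job_done(): hands the job in; it is judged then, once.
The state is a dict: "t": time; "q": joint angles; "qd": joint speeds; "joint_efforts": joint torques, N m; "eef_pos": TCP position; "ee_rot": TCP orientation; "force": force on the tool from outside, world axes, zero at the start; "moment": the same for the moment, N m; "width": finger opening in m; "gripper_force": force on a finger pad.
Only numpy, scipy, OpenCV 4.12 (cv2) and the standard library are available. Lean on these libraries where they do the work, as an engineer would, in place of code of your own. Each camera call takes 0.05 s, during which the arm holds its last target. There are 200 camera calls.

TASK

Rebuild the sprung hold-down on the repair bench: take the blue coil spring from the tray and thread it over the ribbed guide post until it sits fully home on its seat, twisting it slightly if it snags rather than forcing it. Then let go of it and turn the black cam knob clockwise until the red keeper lies over the post and the sprung follower drops into the notch of the cam. Leave the other things on the bench as they are.

Things in the scene. Friction and masses are not known exactly. Their poses are not given: they have to be found in the camera images.
- blue_spring_mid (a point): stiff BLUE coil spring, upright in the shallow grey tray (floor 4 mm, rim 14 mm above the bench; its three things stand about 90 mm apart in any order): 50 mm high, outside diameter 37, bore 27, 60 to 130 g; it does not compress noticeably under hand forces. Point: its centre, 25 mm above its lower end. z up along the spring; x points from the axis towards the tang
- spring_tang (a point): tip of the spring's tang: at the lower end the blue wire is bent inward, towards the axis, 3 mm wide and 3.5 mm high; the tip is 7.5 mm from the axis. It is seen from above down the bore. It must go down one of the post's grooves; over a rib it snags on the post's end
- post_seat (a point): dark round seat at the foot of the ribbed steel guide post, on the post's axis, 24 mm above the bench: the spring must stand on it. z up; y points along the base to the knob's axis, 100 mm away. The base is fixed, aluminium, 90 x 200 mm, 20 mm high, post at one end, cam knob at the other
- post_tip (a point): tip of the post on its axis, 66.5 mm above the seat. Axes as post_seat. Three lengthwise ribs, 5 mm thick, edges rounded, reach 11.5 mm from the axis (2 mm play in the spring's bore), towards x and 120 degrees either side; they slope in to the tip over the top 10 mm. Grooves lie midway, at 60, 180 and 300 degrees from x; the tang passes in any of them, up to 25 degrees off its middle
- knob_grip (a point): black bar grip on top of the cam knob, 46 mm long, 16 thick, 36 high (from 104 to 140 mm above the bench). Point: on the knob's upright axis, 16 mm below the top of the bar. The bar lies along this point's y axis; -y points to the end of the red keeper. The round brass cam lower on the same shaft is 52 mm across
- keeper_tip (a point): middle of the round end of the red keeper tongue, 100 mm from the knob's axis, 99 mm above the bench. The keeper is fixed to the knob under its bar: 24 mm wide, 112 mm long, from 96 to 102 mm (over the axis to 104 mm) above the bench, so it passes above the post. It lies over the post when locked
- lock_knob (a joint): angle of knob and keeper (rad), positive anticlockwise from above: 0 = keeper over the post and the cam's notch facing the follower; starts at 1.0 to 1.35 (keeper swung out); stops at -0.5 and 1.6. It turns easily and stays where it is left, except that close to 0 the follower pulls it into the notch
- follower (a joint): travel (m) of the sprung follower pin, whose yellow-tipped tail sticks out of the grey block at the knob's end of the base: about 0.004 while its nose rides on the cam's rim, 0 when it has dropped into the notch
- yellow_spring_mid (a point): tall thin YELLOW coil spring standing in the tray, 62 mm high, 25 mm outside diameter; not needed. Point: its centre
- spacer_mid (a point): brass ring in the tray, 38 mm outside diameter, 22 mm high; not needed. Point: its centre
- cooling_fan: black square fan lying flat, 80 x 80 x 25 mm; bystander. Origin: centre of its underside
- relay_board: green circuit board with grey relays, 130 x 90 mm, 29 mm high; bystander. Origin: centre of its underside
- meter: yellow hand multimeter lying flat, 85 x 170 x 44 mm; bystander. Origin: centre of its underside
- capacitor: dark metal can standing upright, 35 mm diameter, 50 mm high; bystander. Origin: centre of its underside
- screwdriver: red-handled screwdriver lying on the bench ; bystander. Origin: under its middle
There are look-alikes about, which are no part of the job. Of the things shaped like the part that bears blue_spring_mid, the blue one is meant.

How it is judged:
By the outcome, as a careful person would: the job done as asked, in the order asked, and still so for the second after the job is handed in, with the robot touching nothing.
It also fails if it takes over 56 s, if anything falls off the work surface, if the arm or the gripper's body presses on something with over 40 N, if the wrist force passes 120 N, or if a joint passes its speed limit or range.

## Working session

There is one attempt and no reset: what is moved stays moved. The work goes in short steps, Python scripts to look and compute and a tool call to move; the robot and the scene stay as the last step left them, time stands still between calls to the robot, and variables do not carry over. Pictures are saved under pics/ and viewed, at most 10 in all, crops included, and the job is handed in when it is done.

Besides the shell and the picture viewer there is one more tool, called as name(argument=value, ...) on one line, values as JSON. move_arm: Moves the arm, as the interface text tells. Its arguments: {"type":"object","properties":{"rows":{"type":"string"},"squeeze":{"type":"number"}},"required":["rows"]}

```bash
ls; mkdir -p pics
cat > h.py <<'E'
from station import arm
import numpy as np, cv2
def cap(n,tag):
    im,d=arm.grab_frame(n); cv2.imwrite(f'pics/{tag}.png',im); np.save(f'pics/{tag}.npy',d); return im,d
def pix2w(n,u,v,d=None,z=None):
    m=arm.camera_model(n);K=m['mtx'];T=np.linalg.inv(m['camera_from_world'])
    r=np.linalg.inv(K)@[u,v,1]; o=T[:3,3]; w=T[:3,:3]@r
    s=d if z is None else (z-o[2])/w[2]
    return o+s*w
def proj(n,p):
    m=arm.camera_model(n);c=m['camera_from_world']@np.r_[p,1];q=m['mtx']@c[:3];return q[:2]/q[2]
def crop(tag,u0,v0,u1,v1,k,out):
    im=cv2.imread(f'pics/{tag}.png')[v0:v1,u0:u1]; cv2.imwrite(f'pics/{out}.png',cv2.resize(im,None,fx=k,fy=k,interpolation=cv2.INTER_CUBIC))
E
python3 - <<'E'
from h import *
a,_=cap('top','top0'); b,_=cap('scene','sc0')
for n in('top','scene'):
    m=arm.camera_model(n);print(m['mtx'],np.linalg.inv(m['camera_from_world']).round(3))
s=arm.get_state();print(s)
E
```

```text
pics
[[390.13609729   0.         273.48564658]
 [  0.         390.13609729 209.62827543]
 [  0.           0.           1.        ]] [[-1.000e-03 -9.910e-01  1.350e-01  4.470e-01]
 [-1.000e+00  0.000e+00 -3.000e-03 -2.000e-02]
 [ 3.000e-03 -1.350e-01 -9.910e-01  1.134e+00]
 [ 0.000e+00  0.000e+00  0.000e+00  1.000e+00]]
[[505.38750641   0.         285.57623094]
 [  0.         505.38750641 209.76806584]
 [  0.           0.           1.        ]] [[ 0.408  0.742 -0.532  1.249]
 [ 0.913 -0.324  0.248 -0.339]
 [ 0.012 -0.587 -0.81   1.142]
 [ 0.     0.     0.     1.   ]]
{'t': 0.1, 'q': array([-9.72866805e-01,  3.59310677e-01,  1.11502994e-02, -3.07432742e-04,
       -1.22411695e+00, -2.88081701e-01]), 'qd': array([ 4.03743494e-04,  1.20798073e-03,  4.26794342e-03,  2.28572192e-03,
       -2.85309865e-04,  5.85995095e-05]), 'joint_efforts': array([-2.06550460e-03, -5.84163165e+01,  2.93748361e+01,  7.01521039e+00,
        1.02752171e-02, -6.54137557e-05]), 'eef_pos': array([ 0.20564553, -0.64245656,  0.23371946]), 'ee_rot': array([ 3.14009056e+00, -1.43698810e-04, -2.83184940e+00]), 'force': array([-0.44656138, -0.00756525,  0.48207196]), 'moment': array([ 0.02810208, -0.01394085,  0.04118623]), 'gripper_force': 0.0, 'width': 0.08791538365824535}
```

View pics/top0.png

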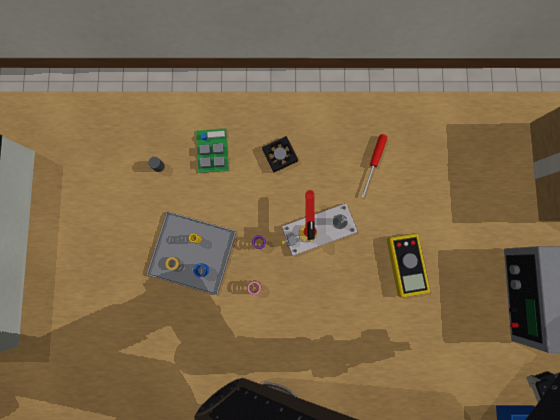

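View pics/sc0.png

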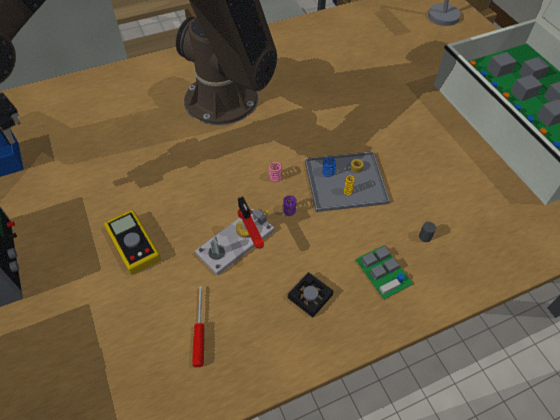

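The top view shows the blue spring at about (201,270), the yellow spring at (194,239) and the spacer at (172,264). The knob is at (311,230), the keeper tip at (310,195) and the post at (340,221). Purple and pink look-alikes stand between and below. I'll enlarge the relevant areas.

Run:
```python
from h import *
t=cv2.imread('pics/top0.png');s=cv2.imread('pics/sc0.png')
f=lambda im,u,v,w,h,k:cv2.resize(im[v:v+h,u:u+w],(w*k,h*k),interpolation=cv2.INTER_CUBIC)
A=f(t,185,255,30,30,13)   # 390x390
B=f(t,280,185,80,75,5)    # 400x375
B=cv2.copyMakeBorder(B,0,15,0,0,cv2.BORDER_CONSTANT)
cv2.imwrite('pics/c1.png',np.hstack([A,B]))
# blue top by depth
d=np.load('pics/top0.npy')
hsv=cv2.cvtColor(t,cv2.COLOR_BGR2HSV)
m=(hsv[...,0]>100)&(hsv[...,0]<120)&(hsv[...,1]>150)
m[:250]=0;m[300:]=0;m[:,:180]=0;m[:,220:]=0
P=np.array([pix2w('top',u,v,d[v,u]) for v,u in np.argwhere(m)]);print(len(P),P.min(0),P.max(0))
T=P[P[:,2]>.046];print(len(T),(T.min(0)+T.max(0))/2,T.max(0)-T.min(0))
for u,v in((311,230),(340,221),(310,195)):print(pix2w('top',u,v,d[v,u]))
```

```text
116 [0.4115594  0.161213   0.00746419] [0.44439399 0.19705731 0.05643514]
61 [0.42815903 0.17921201 0.05198707] [0.03246991 0.03569059 0.00889613]
[ 0.53040429 -0.11925179  0.14073482]
[ 0.56177931 -0.2074633   0.06299643]
[ 0.6284749  -0.12209036  0.09819507]
```

View pics/c1.png

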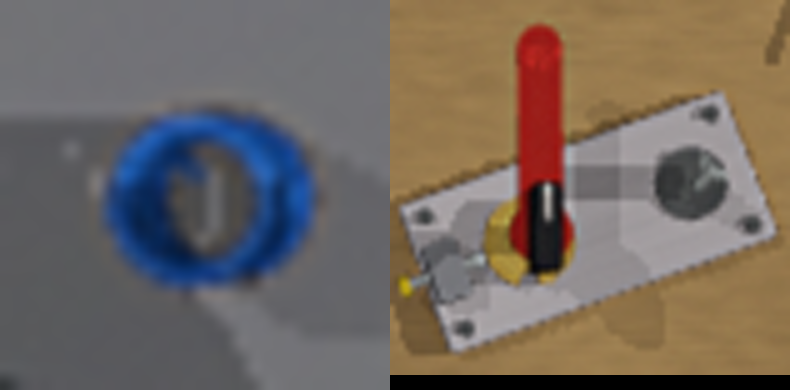

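The left crop shows the blue ring, with a tang hint on the upper-left bore wall at about (198.8,267.7) px. The right crop shows the base corners, the seat at about (340,221.6), the knob top at about (311.2,230) and the keeper end at (310,193).

Run:
```python
from h import *
c=np.array([(400,207),(720,92),(777,234),(453,352)],float)-[390,0]
px=c/5+[280,185]
W=np.array([pix2w('top',u-.4,v-.4,z=.02) for u,v in px]);print(W.round(4))
print('sides',[np.linalg.norm(W[i]-W[(i+1)%4]).round(4) for i in range(4)],'cen',W.mean(0))
y=(W[0]-W[1]+W[3]-W[2]);y/=np.linalg.norm(y);print('y dir',y,np.degrees(np.arctan2(y[1],y[0])))
print('seat px', pix2w('top',339.7,221.2,z=.024),'knobtop',pix2w('top',310.9,229.8,z=.14),'keeper',pix2w('top',309.6,193,z=.102))
d=np.load('pics/top0.npy')
for v in range(212,232):
  for u in range(330,356):
    p=pix2w('top',u,v,d[v,u])
    if p[2]>.03: print('post',u,v,p.round(4))
Q=np.array([pix2w('top',u,v,d[v,u]) for v in range(215,245) for u in range(300,322)]);Q=Q[(Q[:,2]>.132)&(Q[:,2]<.146)]
print('bar',len(Q),Q.min(0),Q.max(0),Q.mean(0))
# red keeper
t=cv2.imread('pics/top0.png').astype(int);m=(t[...,2]>120)&(t[...,1]<60)&(t[...,0]<60);m[:180]=0;m[250:]=0;m[:,:290]=0;m[:,330:]=0
R=np.array([pix2w('top',u,v,z=.102) for v,u in np.argwhere(m)]);print('keeper',R.min(0),R.max(0),len(R))
c0=R[R[:,0]>.56];print(np.polyfit(c0[:,0],c0[:,1],1))
print('tang',pix2w('top',198.6,267.5,z=.007), pix2w('top',201,270,z=.054))
# blue ring outline
b=cv2.imread('pics/top0.png').astype(int)
m=((b[...,0]-b[...,2])>50)&(b[...,0]>80);m[:250]=0;m[295:]=0;m[:,:185]=0;m[:,220:]=0
for v in range(260,280):print(v,' '.join('%4d'%(b[v,u,0]-b[v,u,2]) for u in range(190,212)))
```

```text
[[ 0.552  -0.0472  0.02  ]
 [ 0.6187 -0.2324  0.02  ]
 [ 0.5364 -0.263   0.02  ]
 [ 0.4694 -0.077   0.02  ]]
sides [np.float64(0.1969), np.float64(0.0877), np.float64(0.1977), np.float64(0.0878)] cen [ 0.54413444 -0.15487609  0.02      ]
y dir [-0.33875275  0.94087543  0.        ] 109.80090287063902
seat px [ 0.56536881 -0.21340988  0.024     ] knobtop [ 0.53097782 -0.11907653  0.14      ] keeper [ 0.63326089 -0.12071344  0.102     ]
post 342 215 [ 0.5765 -0.2106  0.0788]
post 341 216 [ 0.5745 -0.2088  0.0731]
post 342 216 [ 0.5732 -0.2096  0.0837]
post 343 216 [ 0.5733 -0.2124  0.0832]
post 339 217 [ 0.5757 -0.2091  0.0389]
post 340 217 [ 0.5735 -0.2086  0.0579]
post 341 217 [ 0.572  -0.2091  0.0711]
post 342 217 [ 0.571  -0.2103  0.0796]
post 343 217 [ 0.5702 -0.2118  0.0864]
post 344 217 [ 0.5703 -0.2147  0.0853]
post 336 218 [ 0.4474 -0.0201  1.1342]
post 338 218 [ 0.4474 -0.0201  1.1342]
post 339 218 [ 0.5725 -0.2085  0.0421]
post 340 218 [ 0.5713 -0.2095  0.0523]
post 341 218 [ 0.5703 -0.2107  0.0617]
post 342 218 [ 0.5684 -0.2105  0.0782]
post 343 218 [ 0.5672 -0.2113  0.0886]
[... 3333 characters left out ...]
4    0    3    4
274    3    3    0    1   55  101   90   71   62   43   18   13   44   97  100   83   90   51    2    0    4    5
275    3    3    2   -1    8   56   98  102   94   89   96   98  101   95   79   86   46    6    0    3    5    5
276    3    3    2    2    0    7   34   73   98  100   93   85   69   33   12   11    5    1    3    4    5    5
277    3    3    3    3    2    1    3    9   14   18    9    5    5    2    0    2    4    3    4    5    5    4
278    3    3    4    3    3    2    2    2    0    1    1    3    2    3    4    4    4    4    5    5    4    3
279    3    4    5    3    3    4    3    3    3    4    4    4    4    5    5    4    4    4    4    4    4    3
```

```bash
cat >> h.py <<'E'
def bluefit(tagT,tagS,zb,guess,h=.05,r=.0185,win=45):
    """fit spring axis xy from silhouette centroid (hull) per camera"""
    a=np.linspace(0,2*np.pi,60);out={}
    from scipy.optimize import least_squares
    for n,tag in(('top',tagT),('scene',tagS)):
        b=cv2.imread(f'pics/{tag}.png').astype(int);g=proj(n,np.r_[guess,zb+h/2])
        m=((b[...,0]-b[...,2])>45)&((b[...,0]-b[...,1])>25)
        yy,xx=np.mgrid[:420,:560];m&=(abs(xx-g[0])<win)&(abs(yy-g[1])<win)
        n_,l,st,_=cv2.connectedComponentsWithStats(m.astype(np.uint8));k=1+np.argmax(st[1:,4]);P=np.argwhere(l==k)[:,::-1]
        bb=np.r_[P.min(0)-.3,P.max(0)+.3]
        def f(q):
            C=np.array([proj(n,[q[0]+r*np.cos(t),q[1]+r*np.sin(t),z]) for z in(zb,zb+h) for t in a]);return np.r_[C.min(0),C.max(0)]-bb
        s=least_squares(f,guess);out[n]=(s.x.round(4),s.fun.round(2),len(P))
    return out
def plan(x,y,z,yaw,st=None):
    s=st or arm.get_state();from scipy.spatial.transform import Rotation as R
    A=R.from_euler('xyz',s['ee_rot']);B=R.from_euler('xyz',[np.pi,0,np.radians(yaw)])
    print('t %.2f pos %s yaw %.1f'%(s['t'],s['eef_pos'].round(4),np.degrees(s['ee_rot'][2])),'turn',np.degrees((A.inv()*B).as_rotvec()).round(1),'shift',A.inv().apply(np.array([x,y,z])-s['eef_pos']).round(4),'shift in target axes',B.inv().apply(np.array([x,y,z])-s['eef_pos']).round(4))
E
python3 - <<'E'
from h import *
print(bluefit('top0','sc0',.004,[.428,.177],win=20))
print('top c',pix2w('top',199.5,270,z=.054),'bot c',pix2w('top',202.1,270,z=.004),'tang',pix2w('top',200.2,268.2,z=.006))
d=np.load('pics/sc0.npy')
# scene checks: predicted pixels of knob top / post tip
for p in([.531,-.119,.14],[.5653,-.2132,.0905],[.5653,-.2132,.024],[.633,-.1207,.102]):print(p,proj('scene',p))
b=cv2.imread('pics/sc0.png');cv2.imwrite('pics/c2.png',cv2.resize(b[185:280,190:290],None,fx=6,fy=6,interpolation=cv2.INTER_CUBIC))
plan(.428,.177,.12,-133)
E
```

```text
Traceback (most recent call last):
  File "h.py", line 26, in bluefit
    s=least_squares(f,guess);out[n]=(s.x.round(4),s.fun.round(2),len(P))
  File "h.py", line 25, in f
    C=np.array([proj(n,[q[0]+r*np.cos(t),q[1]+r*np.sin(t),z]) for z in(zb,zb+h) for t in a]);return np.r_[C.min(0),C.max(0)]-bb
                ~~~~^^^^^^^^^^^^^^^^^^^^^^^^^^^^^^^^^^^^^^^^^
  File "h.py", line 11, in proj
    m=arm.camera_model(n);c=m['camera_from_world']@np.r_[p,1];q=m['mtx']@c[:3];return q[:2]/q[2]
ValueError: time passes only in moves, steps and waits
```

```bash
sed -i 's/arm.camera_model(n)/cm(n)/' h.py; sed -i '2a import functools\ncm=functools.lru_cache(lambda n:arm.camera_model(n))' h.py
python3 - <<'E'
from h import *
print(bluefit('top0','sc0',.004,[.428,.177],win=20))
print('top c',pix2w('top',199.5,270,z=.054),'bot c',pix2w('top',202.1,270,z=.004),'tang',pix2w('top',200.2,268.2,z=.006))
for p in([.531,-.119,.14],[.5653,-.2132,.0905],[.5653,-.2132,.024],[.633,-.1207,.102]):print(p,proj('scene',p))
b=cv2.imread('pics/sc0.png');cv2.imwrite('pics/c2.png',cv2.resize(b[185:280,190:290],None,fx=6,fy=6,interpolation=cv2.INTER_CUBIC))
plan(.428,.177,.12,-133)
E
```

```text
{'top': (array([0.4282, 0.1799]), array([-0.43, -0.56,  0.45,  0.53]), 126), 'scene': (array([0.4267, 0.179 ]), array([-0.27, -0.69,  0.26,  0.68]), 223)}
top c [0.42813733 0.17863669 0.054     ] bot c [0.42724134 0.18040229 0.004     ] tang [0.43236606 0.18559723 0.006     ]
[0.531, -0.119, 0.14] [243.55480153 203.04206193]
[0.5653, -0.2132, 0.0905] [214.07936195 237.49884717]
[0.5653, -0.2132, 0.024] [216.73195709 251.50698267]
[0.633, -0.1207, 0.102] [259.08699099 243.58714899]
t 0.10 pos [ 0.2056 -0.6425  0.2337] yaw -162.3 turn [  0.1   0.  -29.3] shift [-0.4616  0.7125  0.1147] shift in target axes [-0.751   0.3962  0.1137]
```

View pics/c2.png

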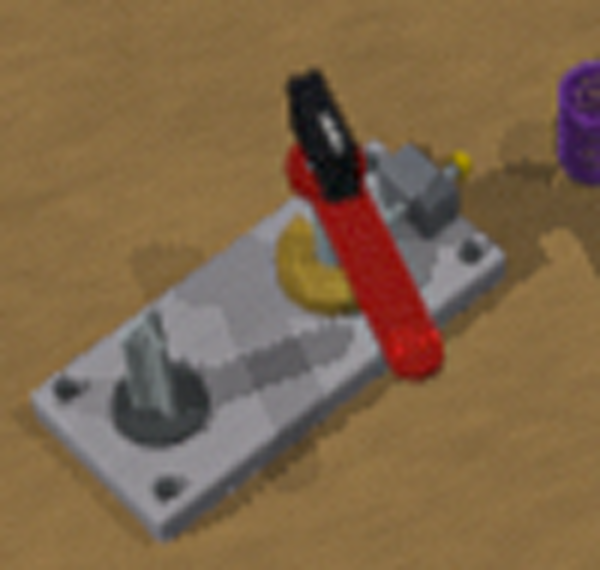

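Scene crop: post tip at about (215,238) px and seat at about (216.7,252.5). Both match the predictions from the top view within 1 px, so I'll move.

move_arm(rows="0 0 0 -0.044 0.0375 0 0.065;0 0 0 -0.044 0.0375 0 0.065;0 0 0 -0.044 0.0375 0 0.065;0 0 0 -0.044 0.0375 0 0.065;0 0 0 -0.044 0.0375 0 0.065;0 0 0 -0.044 0.0375 0 0.065;0 0 0 -0.044 0.0375 0 0.065;0 0 0 -0.044 0.0375 0 0.065")

```text
t: 1.1
eef_pos: [0.4501, -0.248, 0.2345]
ee_rot: [3.142, 0.0, -2.832]
force: [1.8, -1.0, 0.9]
width: 0.0651
gripper_force: 0.0
```

move_arm(rows="0 0 0 -0.014 0.052 0 0.065;0 0 0 -0.014 0.052 0 0.065;0 0 0 -0.014 0.052 0 0.065;0 0 0 -0.014 0.052 0 0.065;0 0 0 -0.014 0.052 0 0.065;0 0 -9.8 -0.014 0.052 0 0.065;0 0 -9.8 0 0 0 0.065;0 0 -9.7 0 0 0 0.065")

```text
t: 2.1
eef_pos: [0.434, 0.0738, 0.2343]
ee_rot: [3.141, -0.001, -2.313]
force: [-0.6, -0.1, -0.2]
width: 0.065
gripper_force: 0.0
```

```bash
python3 -c "
from h import *
plan(.4275,.1795,.025,-133)"
```

```text
t 2.10 pos [0.434  0.0738 0.2343] yaw -132.5 turn [ 0.  -0.   0.5] shift [-0.0736  0.0761  0.2093] shift in target axes [-0.0728  0.0768  0.2093]
```

move_arm(rows="0 0 0.5 -0.037 0.038 0 0.065;0 0 0 -0.0366 0.038 0 0.065;0 0 0 0 0 0.05 0.065;0 0 0 0 0 0.05 0.065;0 0 0 0 0 0.03 0.065;0 0 0 0 0 0.02 0.065;0 0 0 0 0 0 0.065;0 0 0 0 0 0 0.065")

```text
t: 3.1
eef_pos: [0.4298, 0.1789, 0.0852]
ee_rot: [-3.141, 0.001, -2.329]
force: [0.3, -0.1, 0.0]
width: 0.0649
gripper_force: 0.0
```

```bash
python3 -c "
from h import *
plan(.4275,.1795,.025,-133)"
```

```text
t 3.10 pos [0.4298 0.1789 0.0852] yaw -133.4 turn [-0.   0.  -0.4] shift [0.0012 0.0021 0.0602] shift in target axes [0.0011 0.0021 0.0602]
```

move_arm(rows="0 0 -0.4 0.0012 0.0021 0.02 0.065;0 0 0 0 0 0.02 0.065;0 0 0 0 0 0.015 0.065;0 0 0 0 0 0.005 0.065;0 0 0 0 0 0 0.065;0 0 0 0 0 0 0.045;0 0 0 0 0 0 0.03;0 0 0 0 0 0 0.03", squeeze=15)

```text
t: 4.1
eef_pos: [0.4272, 0.1793, 0.0249]
ee_rot: [-3.142, 0.001, -2.322]
force: [0.6, 0.2, -0.5]
width: 0.0407
gripper_force: 0.3
```

move_arm(rows="0 0 0 0 0 0 0.03;0 0 0 0 0 0 0.03", squeeze=25)

```text
t: 4.35
eef_pos: [0.4272, 0.1793, 0.0248]
ee_rot: [-3.141, 0.0, -2.322]
force: [-1.2, -0.5, 4.8]
width: 0.0374
gripper_force: 25.0
```

move_arm(rows="0 0 0 0 0 -0.03 0.03;0 0 0 0 0 -0.05 0.03;0 0 0 0 0 -0.05 0.03;0 0 0 0 0 -0.04 0.03;0 0 0 0.012 -0.022 0 0.03;0 0 0 0.024 -0.046 0 0.03;0 0 0 0.024 -0.046 0 0.03;0 0 0 0.024 -0.046 0 0.03")

```text
t: 5.35
eef_pos: [0.4867, 0.0071, 0.1944]
ee_rot: [3.141, -0.0, -2.322]
force: [0.8, 0.5, -0.8]
width: 0.0373
gripper_force: 25.0
```

move_arm(rows="0 0 0 0.024 -0.046 0 0.03;0 0 0 0.024 -0.046 0 0.03;0 0 0 0.024 -0.046 0 0.03;0 0 0 0.02 -0.04 0 0.03;0 0 -9 0 0 0 0.03;0 0 -9 0 0 0 0.03;0 0 -9 0 0 0 0.03;0 0 -7 0 0 0 0.03")

```text
t: 6.35
eef_pos: [0.5535, -0.1801, 0.1938]
ee_rot: [3.14, 0.0, -1.725]
force: [0.9, -0.1, -1.6]
width: 0.0369
gripper_force: 25.0
```

```bash
python3 -c "
from h import *
plan(.5653,-.2132,.13,-99)"
```

```text
t 6.35 pos [ 0.5535 -0.1801  0.1938] yaw -98.8 turn [0.1 0.  0.2] shift [ 0.0309 -0.0168  0.0638] shift in target axes [ 0.0308 -0.0169  0.0638]
```

move_arm(rows="0 0 0 0.0155 -0.0084 0 0.03;0 0 0 0.0154 -0.0084 0 0.03;0 0 0 0 0 0.03 0.03;0 0 0 0 0 0.03 0.03;0 0 0 0 0 0.005 0.03;0 0 0 0 0 0 0.03;0 0 0 0 0 0 0.03")

```text
t: 7.22
eef_pos: [0.5666, -0.2137, 0.1309]
ee_rot: [-3.14, -0.0, -1.729]
force: [-0.5, 0.2, -0.6]
width: 0.0373
gripper_force: 25.0
```

Run:
```python
from h import *
plan(.5653,-.2132,.12,-99)
cap('top','top1');cap('scene','sc1')
t=cv2.imread('pics/top1.png');s=cv2.imread('pics/sc1.png')
f=lambda im,u,v,w,h,k:cv2.resize(im[v:v+h,u:u+w],(w*k,h*k),interpolation=cv2.INTER_CUBIC)
cv2.imwrite('pics/c3.png',np.hstack([f(t,310,185,66,66,6),f(s,180,195,66,66,6)]))
```

```text
t 7.22 pos [ 0.5666 -0.2137  0.1309] yaw -99.1 turn [-0.1 -0.  -0.1] shift [-0.0003  0.0013  0.0109] shift in target axes [-0.0003  0.0013  0.0109]
```

View pics/c3.png

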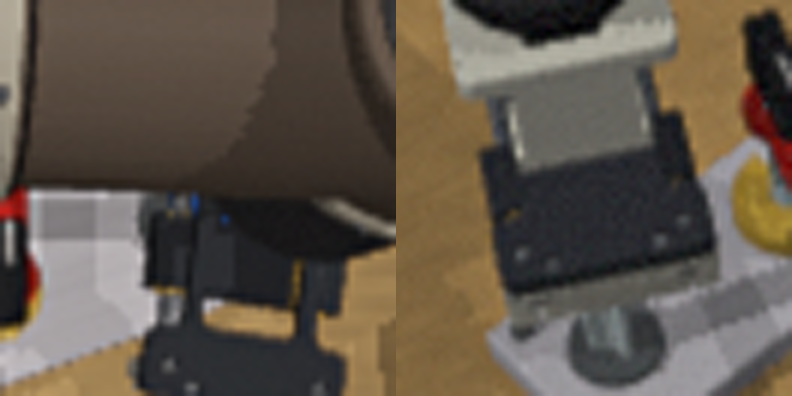

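The spring is hidden under the gripper and the post foot is visible in the scene view. I'll go on by feel.

move_arm(rows="0 0 0 -0.0003 0.0013 0.01 0.03;0 0 0 0 0 0.005 0.03;0 0 0 0 0 0.004 0.03;0 0 0 0 0 0.003 0.03;0 0 0 0 0 0.002 0.03;0 0 0 0 0 0 0.03")

```text
t: 8.07
eef_pos: [0.5644, -0.2128, 0.1054]
ee_rot: [3.141, -0.0, -1.729]
force: [-0.4, -0.1, -0.5]
width: 0.0371
gripper_force: 25.0
```

move_arm(rows="0 0 0 0 0 0.002 0.03;0 0 0 0 0 0.002 0.03;0 0 0 0 0 0.002 0.03;0 0 0 0 0 0 0.03")

```text
t: 8.57
eef_pos: [0.5643, -0.2131, 0.0994]
ee_rot: [3.141, -0.0, -1.729]
force: [-0.9, -2.2, -1.8]
width: 0.0371
gripper_force: 25.0
```

move_arm(rows="0 0 0 0.0008 0 0.002 0.03;0 0 0 0 0 0.003 0.03;0 0 0 0 0 0.003 0.03;0 0 0 0 0 0.004 0.03;0 0 0 0 0 0 0.03")

```text
t: 9.2
eef_pos: [0.564, -0.2136, 0.087]
ee_rot: [3.141, -0.0, -1.729]
force: [0.5, -1.7, -2.1]
width: 0.0372
gripper_force: 25.0
```

move_arm(rows="0 0 0 0.0005 0 0.004 0.03;0 0 0 0 0 0.005 0.03;0 0 0 0 0 0.005 0.03;0 0 0 0 0 0.005 0.03;0 0 0 0 0 0.005 0.03;0 0 0 0 0 0 0.03")

```text
t: 9.95
eef_pos: [0.5638, -0.2141, 0.063]
ee_rot: [3.141, -0.0, -1.729]
force: [-0.1, -1.3, -1.5]
width: 0.0373
gripper_force: 25.0
```

move_arm(rows="0 0 0 0.0003 0 0.005 0.03;0 0 0 0 0 0.005 0.03;0 0 0 0 0 0.004 0.03;0 0 0 0 0 0.002 0.03;0 0 0 0 0 0.001 0.03;0 0 0 0 0 0 0.03")

```text
t: 10.7
eef_pos: [0.5642, -0.2144, 0.0466]
ee_rot: [-3.142, -0.0, -1.729]
force: [0.2, -0.2, -1.6]
width: 0.0371
gripper_force: 25.0
```

move_arm(rows="0 0 0 0 0 0.001 0.03;0 0 0 0 0 0.001 0.03;0 0 0 0 0 0.001 0.03;0 0 0 0 0 0 0.03")

```text
t: 11.2
eef_pos: [0.5643, -0.2144, 0.0448]
ee_rot: [-3.141, -0.0, -1.728]
force: [-4.1, 2.2, 9.8]
width: 0.0373
gripper_force: 25.0
```

move_arm(rows="0 0 0 0 0 0 0.056;0 0 0 0 0 0 0.056;0 0 0 0 0 -0.01 0.056;0 0 0 0 0 -0.03 0.056;0 0 0 0 0 -0.05 0.056;0 0 0 0 0 -0.05 0.056;0 0 0 0 0 -0.02 0.056;0 0 10 0 0 0 0.056")

```text
t: 12.2
eef_pos: [0.5653, -0.2147, 0.2069]
ee_rot: [-3.137, 0.001, -1.906]
force: [0.6, 0.4, -0.8]
width: 0.0563
gripper_force: 0.0
```

move_arm(rows="0 0 10.5 0 0 0 0.056;0 0 10.5 0 0 0 0.056;0 0 10.5 0 0 0 0.056;0 0 10.5 0 0 0 0.056;0 0 10.5 0 0 0 0.056;0 0 10.5 0 0 0 0.056;0 0 8 0 0 0 0.056;0 0 0 0 0 0 0.056")

```text
t: 13.2
eef_pos: [0.5642, -0.2144, 0.2041]
ee_rot: [-3.141, 0.0, -3.141]
force: [-0.6, -0.1, -0.1]
width: 0.0562
gripper_force: 0.0
```

Run:
```python
from h import *
plan(.531,-.119,.117,180)
cap('scene','sc2')
s=cv2.imread('pics/sc2.png')
cv2.imwrite('pics/c4.png',cv2.resize(s[185:280,190:290],None,fx=6,fy=6,interpolation=cv2.INTER_CUBIC))
```

```text
t 13.20 pos [ 0.5642 -0.2144  0.2041] yaw -180.0 turn [-0.  0.  0.] shift [0.0332 0.0954 0.0871] shift in target axes [0.0332 0.0954 0.0871]
```

View pics/c4.png

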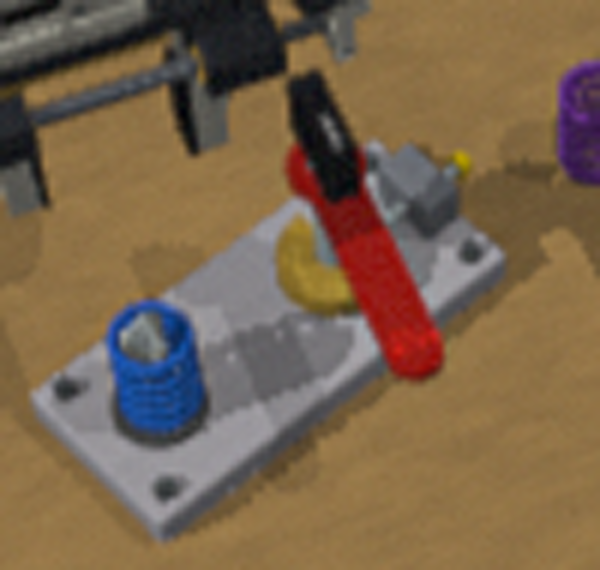

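The spring stands on the seat (crop (160,430)) with the post tip showing through it, and the knob hasn't moved. Now the knob.

move_arm(rows="0 0 0 0.017 0.047 0 0.045;0 0 0 0.0169 0.0471 0 0.045;0 0 0 0 0 0.02 0.045;0 0 0 0 0 0.03 0.045;0 0 0 0 0 0.02 0.045;0 0 0 0 0 0.012 0.045;0 0 0 0 0 0.005 0.045;0 0 0 0 0 0 0.045")

```text
t: 14.25
eef_pos: [0.5306, -0.1203, 0.1168]
ee_rot: [-3.141, 0.0, 3.141]
force: [-0.7, -0.2, 0.3]
width: 0.0449
gripper_force: 0.0
```

move_arm(rows="0 0 0 0 0 0 0.03;0 0 0 0 0 0 0.02;0 0 0 0 0 0 0.01;0 0 0 0 0 0 0.01", squeeze=15)

```text
t: 14.75
eef_pos: [0.5304, -0.1204, 0.1168]
ee_rot: [-3.141, 0.0, 3.141]
force: [0.0, -1.0, 1.8]
width: 0.0158
gripper_force: 15.0
```

move_arm(rows="0 0 6 0 0 0 0.01;0 0 9 0 0 0 0.01;0 0 9 0 0 0 0.01;0 0 9 0 0 0 0.01;0 0 9 0 0 0 0.01;0 0 9 0 0 0 0.01;0 0 9 0 0 0 0.01;0 0 0 0 0 0 0.01")

```text
t: 15.75
eef_pos: [0.5314, -0.1189, 0.1168]
ee_rot: [3.139, -0.0, 2.091]
force: [1.5, 8.1, 1.2]
width: 0.0161
gripper_force: 15.0
```

move_arm(rows="0 0 4 0 0 0 0.01;0 0 4 0 0 0 0.01;0 0 2 0 0 0 0.01;0 0 0 0 0 0 0.01")

```text
t: 16.25
eef_pos: [0.5317, -0.1188, 0.1168]
ee_rot: [3.139, -0.001, 1.919]
force: [2.6, 9.4, 0.2]
width: 0.0159
gripper_force: 15.0
```

Run:
```python
from h import *
s=arm.get_state();print(s['moment'],s['force'],np.degrees(s['ee_rot']),s['q'])
```

```text
[ 2.75379141 -0.73991915 -0.00451118] [2.6232141  9.3502783  0.17836256] [ 1.79825844e+02 -4.27976638e-02  1.09949918e+02] [ 1.39027332e-01  2.53481793e-01 -4.33636945e-01 -1.76565482e-03
 -8.80860105e-01 -2.93130747e+00]
```

move_arm(rows="0 0 0 0 0 0 0.03;0 0 0 0 0 0 0.045;0 0 0 0 0 0 0.045;0 0 0 0 0 -0.02 0.045;0 0 0 0 0 -0.05 0.045;0 0 0 0 0 -0.05 0.045;0 0 0 0 0 -0.05 0.045;0 0 0 0 0 0 0.045")

```text
t: 17.25
eef_pos: [0.5322, -0.1206, 0.2911]
ee_rot: [3.134, 0.003, 1.919]
force: [-1.0, -0.1, -1.2]
width: 0.0453
gripper_force: 0.0
```

move_arm(rows="0 0 -10 0 -0.06 0 0.045;0 0 -10 0 -0.06 0 0.045;0 0 0 0 0 0 0.045;0 0 0 0 0 0 0.045")

```text
t: 17.75
eef_pos: [0.4218, -0.1709, 0.2865]
ee_rot: [3.141, 0.0, 2.266]
force: [0.3, 0.3, -1.1]
width: 0.0453
gripper_force: 0.0
```

Run:
```python
from h import *
cap('scene','sc3');cap('top','top3');print(arm.get_state()['eef_pos'])
t=cv2.imread('pics/top3.png');s=cv2.imread('pics/sc3.png')
f=lambda im,u,v,w,h,k:cv2.resize(im[v:v+h,u:u+w],(w*k,h*k),interpolation=cv2.INTER_CUBIC)
cv2.imwrite('pics/c5.png',np.hstack([f(t,277,190,90,90,4),f(s,190,190,90,90,4)]))
```

```text
[ 0.42245427 -0.1705079   0.28620981]
```

View pics/c5.png

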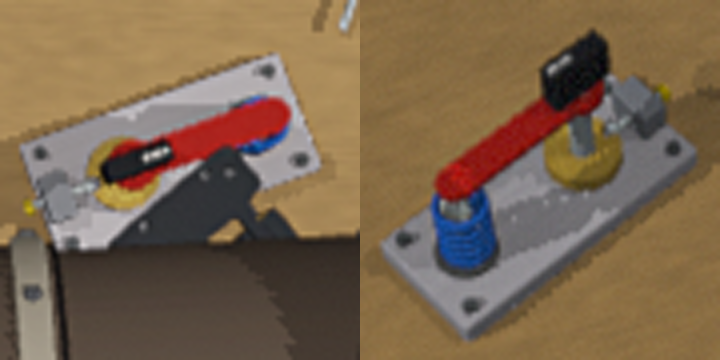

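The keeper lies over the post and spring. I'll check numerically the follower tail shift (about 4 mm towards the cam) and the keeper direction.

Run:
```python
from h import *
for tag,n,box in(('sc0','scene',(260,205,275,218)),('sc3','scene',(260,205,275,218)),('top0','top',(276,235,288,248)),('top3','top',(276,235,288,248))):
    b=cv2.imread(f'pics/{tag}.png').astype(float);u0,v0,u1,v1=box;c=b[v0:v1,u0:u1]
    w=np.clip(np.minimum(c[...,2],c[...,1])-c[...,0]-85,0,None)*(c[...,1]>.72*c[...,2]);yy,xx=np.mgrid[v0:v1,u0:u1]
    u,v=(w*xx).sum()/w.sum(),(w*yy).sum()/w.sum();print(tag,u,v,pix2w(n,u,v,z=.05))
t=cv2.imread('pics/top3.png').astype(int);m=(t[...,2]>120)&(t[...,1]<60)&(t[...,0]<60);m[:190]=0;m[250:]=0;m[:,:290]=0;m[:,355:]=0
R=np.array([pix2w('top',u,v,z=.102)[:2] for v,u in np.argwhere(m)]);R=R[R[:,1]<-.14]
vx=cv2.fitLine(R.astype(np.float32),2,0,.01,.01).ravel();print(vx,np.degrees(np.arctan2(vx[1],vx[0])),'tip y',R[:,1].min())
```

```text
sc0 266.565445026178 211.21465968586386 [ 0.51627553 -0.0529857   0.05      ]
sc3 265.6136363636364 212.27272727272728 [ 0.51845772 -0.05664717  0.05      ]
top0 282.53333333333336 241.93333333333334 [ 0.50484768 -0.0488689   0.05      ]
top3 283.69879518072287 241.62048192771084 [ 0.50571223 -0.05210539  0.05      ]
[ 0.3350024  -0.9422173   0.55400014 -0.18313651] -70.427315 tip y -0.22222955558404336
```

The tail has moved about 4 mm towards the cam, so the follower is in the notch. The keeper points at -70.4°, against -70.2° needed. The arm is clear of everything, so I'm handing in.

```bash
python3 -c "
from station import arm
print(arm.job_done())"
```

```text
the job is handed in; nothing more can be done
None
```

The blue spring is fully home on its seat, the keeper lies over the post and the follower has dropped into the notch; I handed the job in at about 18 s, with the arm clear and the other things on the bench untouched.

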